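# Bring the grinding wheel's telescoping work rest one hole closer

### The arm

A 6-joint arm with a two-finger parallel gripper is mounted at the origin on the work surface. World frame = base frame: x ahead of the robot, y to its left, z up, the work surface at z = 0. Lengths are in mm, angles in rad, forces in N, time in s.
With the tool pointing down it reaches from about 275 to 850 mm from the base axis. Payload 5.2 kg.
Tool frame: the origin (TCP) lies midway between the tips of the shut fingers; the grasp point (between the pads) lies 19 mm behind it (ctrl.grip_depth is the distance from the TCP to the grasp point, in mm); z points along the fingers, y is the line along which they close (so a half turn about z gives the same grasp; the last joint's range is limited). The gripper opens to 85 mm and grips with 20 to 120 N. Pads are 22 mm wide; open, the fingers measure 114 mm over their backs; the gripper's body (76 mm by 85 mm) begins 54 mm behind the grasp point. The pads swing forward as they close: fully open they stand 13 mm farther back than shut.
Start: joints at [1.071, 0.259, 1.535, -0, 1.348, -0.203], TCP at [160.832, 525.964, 231.31] pointing down, gripper open.
Joint ranges: [-3.14, 3.14], [-0.91, 2.08], [0.19, 2.58], [-1.22, 4.36], [0.22, 2.71], [-3.12, 3.12]. Speed limits (rad/s): [2.57, 2.57, 3.14, 3.14, 3.14, 3.14].

### API

Orientations are given as a unit quaternion [x, y, z, w].
In Python, from station import ctrl gives the robot as it stands.
- The arm moves only by the tool apply_moves, never from a script. Its argument "increments" is a list of rows, each an object with "dp": the shift along the tool's x, y, z in m, a list of three; "rot": the turn, a rotation vector about the tool's x, y, z in rad, a list of three; "claw": the finger opening in m, from 0 to 0.0854. In form: [{"dp": [dx, dy, dz], "rot": [ax, ay, az], "claw": claw}, ...]. A call has 1 to 10 rows; each row is the pose to reach, as a shift and turn from the pose commanded when the call began, along the tool's axes at that moment; what a row does not reach only later rows make up. A row lasts 1/8 s, in which the tool goes at most 62.5 mm and 10.7 degrees, less where a joint would pass 70% of its speed; a pose out of reach is approached as far as the arm can. A call with a gripper value outside its range is refused whole. The fingers move at their own pace and stop on an object; the grip force is fixed at half the most. Time passes only in rows, so rows that repeat a pose let the fingers close. It gives the time, the measured TCP pose, the force, the opening and the grip force at its end, in the units of the state.
- ctrl.read_state(): the state, without advancing time (a new reading comes with each control period).
- ctrl.camera(name): name is "scene" or "top"; returns the picture (400x640x3 uint8, red, green, blue); there is no depth.
- ctrl.camera_model(name): a dict with "fx", "fy", "cx", "cy" (pixels), "view" (4x4, takes a point from world to camera coordinates). Camera axes: x right, y down, z forward; pixel columns grow to the right and rows downward; lengths in mm; the calibration is good to about 2 mm. A picture is of the moment at which its call begins. camera_model takes no time and is no camera call.
- ctrl.job_done(): hands the job in; it is judged then, once.
The state is a dict: "clock": time; "joint_pos": joint angles; "joint_vel": joint speeds; "tau": joint torques, N m; "ee_pos": TCP position; "orientation": TCP orientation; "wrist_force": force on the tool from outside, world axes, zero at the start; "wrist_torque": the same for the moment, N m; "gripper_width": finger opening in mm; "gripper_force": force on a finger pad.
Only numpy, scipy, OpenCV 4.12 (cv2) and the standard library are available. Lean on these libraries where they do the work, as an engineer would, in place of code of your own. Each camera call takes 0.05 s, during which the arm holds its last target. There are 200 camera calls.

### The job

The work rest of the hand-cranked grinding wheel sits on a telescoping tube locked by a sprung brass button: press the ribbed thumb pad down to draw the button in, slide the inner tube towards the wheel, and let the button spring up through the very next hole so that the rest is locked there. The hole has to be found by feel: push gently with no more than about 10 N, so that neither button nor pad is forced, do not run past the hole, and leave the other things on the shelf where they are; let go when done.

Things in the scene. Friction and masses are not known exactly. Their poses are not given: they have to be found in the camera images.
- rest_tube (a joint): how far the inner tube has slid towards the wheel, m; about 0 at the start, the button in its present hole. The next hole, in an index plate clamped at an unknown place, comes at 0.031 to 0.051; only wall follows; the stop is at 0.062. Drag 2 N, plus 1 to 2 N while the button rubs under the wall; a button in a hole stops the tube dead within 2 mm: push with 5 to 10 N, over 22 N damages it. It stays where left.
- thumb_pad (a joint): how far thumb pad and button (one piece, on a leaf spring) are pressed down, m: 0 = up, button through a hole; button clear of the wall from 0.006; rubber-cushioned stop at 0.0085. The spring pushes up with 4 N at 0, 7.4 N at the stop. Between holes the wall holds the button in at 0.006 without any pressing; over a hole it springs up by itself if the pad is free to rise.
- pad_top (a point): centre of the thumb pad's top face: ribbed dark steel plate on the inner tube, 44 mm along the tube, 32 across, 7 thick, top 93 mm above the table when up, between the outer tube's mouth and the lug. Moves with tube and pad. x axis = sliding direction towards the wheel (level), z up. The pad's edge is flush with the lug's face, 22 mm from here along x.
- lug_face (a point): centre of the rear face (towards the pad) of the upright aluminium lug fixed to the inner tube, 112 mm above the table. Lug: 12 mm thick along x, 30 mm wide, top 128 mm above the table. Push this face towards +x, or pinch the lug, to slide the tube. Axes as pad_top. Beyond the lug: 23 mm of clear tube, then the work rest (top 104 mm above the table).
- button_top (a point): top of the brass button, 10 mm round, 128 mm behind the pad's centre (towards -x), 6 mm proud of the outer tube when up. Its hole is 13 by 14 mm, too small to push the button clear with a fingertip: use the pad. Axes as pad_top.
- tube_mouth (a point): middle of the top edge of the fixed outer tube's mouth, 80 mm above the table (tube 34 mm square, 165 mm long towards -x, on a dark bed plate 110 mm wide); 33 mm behind the pad's centre at the start. The stone wheel (140 mm across, top 175 mm above the table, crank on one side) stands on the same plate, its near rim 205 mm from here along x. Axes as pad_top.
- dish_mid (a point): shallow white porcelain dish, 116 mm wide, 22 high, with white stones fixed in it; bystander; the point is its centre.
- drum_mid (a point): walnut sanding drum standing on end, 68 mm wide, 100 high; bystander; the point is its centre.
- ferrule_mid (a point): brass ferrule (short tube), 34 mm wide, 26 high; bystander; the point is its centre.
- go_bowl_mid (a point): turned wooden Go bowl, 132 mm wide, 80 high; bystander; the point is its centre.
- bowl_lid_mid (a point): domed wooden lid lying on the table, 114 mm wide, 22 high; bystander; the point is its centre.
- brush: small hand brush lying on the table; bystander.
- mallet: small hammer lying on the table; bystander.

How it is judged (in metres and radians):
On the way, in this order (a step that is already met when the one before it is completed fails the run):
1. the button is drawn in and the tube has slid off the old hole (value of joint thumb_pad above 0.0045 m and value of joint rest_tube above 0.009 m), for 0.1 s.
2. the button has sprung up through the next hole (value of joint thumb_pad below 0.0015 m and value of joint rest_tube between 0.028 and 0.055 m), for 0.3 s.
At the end, for the whole second after the job is handed in: The button is up in the next hole (thumb pad pressed less than 1.5 mm, tube slid 28 to 55 mm from the old hole) and the tube is at rest (all of step 2 and velocity of joint rest_tube between -0.005 and 0.005 m/s); the robot touches nothing.
It fails at once if the thumb pad is pressed too hard (more than 50 N) (contact force between the fingers and thumb_pad above 50 N).
It fails at once if the tube is forced: the button is pushed against the side of its hole with more than 22 N (contact force between thumb_pad and index_plate above 22 N or contact force between thumb_pad and stand_c2 above 22 N).
It fails at once if the tube is run past the next hole (slid more than 57 mm) (value of joint rest_tube above 0.057 m).
It fails at once if another thing on the shelf is moved more than 30 mm (distance of any of dish_mid, drum_mid, ferrule_mid, go_bowl_mid, bowl_lid_mid, brush, mallet from where it was at the start of the episode above 0.03 m).
It also fails if it takes over 34 s, if anything falls off the work surface, if the arm or the gripper's body presses on something with over 40 N, if the wrist force passes 120 N, or if a joint passes its speed limit or range.

## Working session

There is one attempt and no reset: what is moved stays moved. The work goes in short steps, Python scripts to look and compute and a tool call to move; the robot and the scene stay as the last step left them, time stands still between calls to the robot, and variables do not carry over. Pictures are saved under pics/ and viewed, at most 10 in all, crops included, and the job is handed in when it is done.

Besides the shell and the picture viewer there is one more tool, called after "Call:" as name([rows], argument=value, ...), one row to a line, values as JSON. apply_moves: Moves the arm, as the interface text tells. Its arguments: {"type":"object","properties":{"increments":{"type":"array"}},"required":["increments"]}

```bash
mkdir -p pics; python3 - <<'E'
from station import ctrl
import cv2
for n in("scene","top"):
    cv2.imwrite(f"pics/{n}0.png",ctrl.camera(n)[:,:,::-1])
s=ctrl.read_state();print(s["ee_pos"],s["orientation"],s["clock"],s["wrist_force"])
E
```

```text
[160.58888426 525.5353326  230.56120865] [ 1.47851435e-01  9.89009244e-01 -7.65936249e-04 -2.84877139e-04] 0.1 [0.45238582 0.4302248  0.69216933]
```

View pics/scene0.png

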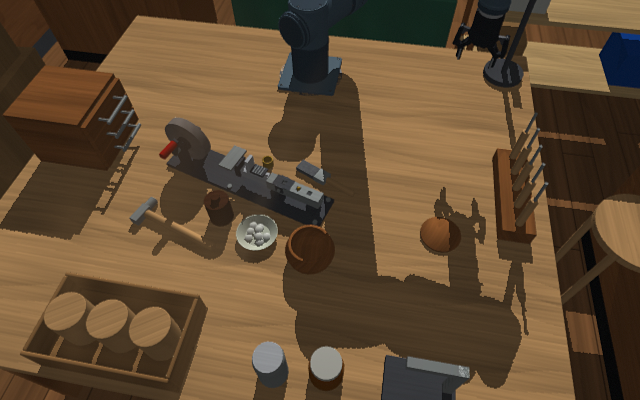

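View pics/top0.png

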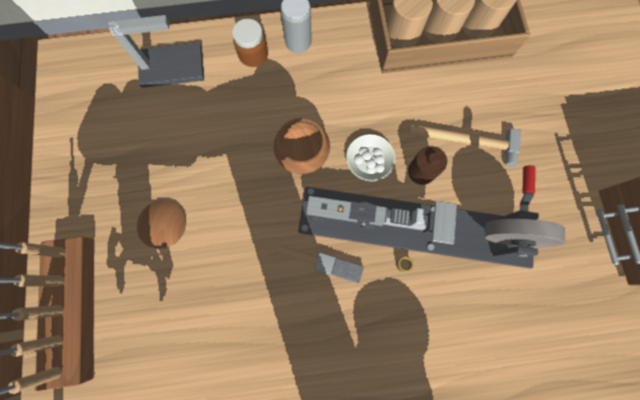

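The scene view shows the grinder at about (165-335, 120-220). The top view shows its bed at (300-540, 185-265), with the pad near (403,214) and the wheel at (525,232). I'll enlarge the top view.

```bash
python3 - <<'E'
import cv2
a=cv2.imread("pics/top0.png")[180:280,295:455]; b=cv2.imread("pics/scene0.png")[130:230,190:350]
f=lambda i:cv2.resize(i,(800,500),interpolation=cv2.INTER_CUBIC)
cv2.imwrite("pics/topc.png",f(a));cv2.imwrite("pics/scc.png",f(b))
from station import ctrl
for n in("scene","top"):
  m=ctrl.camera_model(n);print(m)
E
```

```text
{'fx': 433.3965042798609, 'fy': 433.3965042798609, 'cx': 324.34694502632186, 'cy': 196.262557360237, 'view': array([[-1.74522311e-01,  9.84651851e-01, -1.64148574e-03,
        -5.36998781e+01],
       [ 8.04669773e-01,  1.41660617e-01, -5.76575083e-01,
        -4.55828273e+02],
       [-5.67493189e-01, -1.01946070e-01, -8.17042520e-01,
         1.61071424e+03],
       [ 0.00000000e+00,  0.00000000e+00,  0.00000000e+00,
         1.00000000e+00]])}
{'fx': 372.1317846237188, 'fy': 372.1317846237188, 'cx': 315.93009253319104, 'cy': 195.83983108546516, 'view': array([[-1.29838373e-01, -9.91522902e-01, -4.93280914e-03,
         2.07940669e+02],
       [-9.64489024e-01,  1.27449235e-01, -2.31338744e-01,
         5.94598952e+02],
       [ 2.30006346e-01, -2.52790059e-02, -9.72860757e-01,
         7.34064084e+02],
       [ 0.00000000e+00,  0.00000000e+00,  0.00000000e+00,
         1.00000000e+00]])}
```

View pics/topc.png

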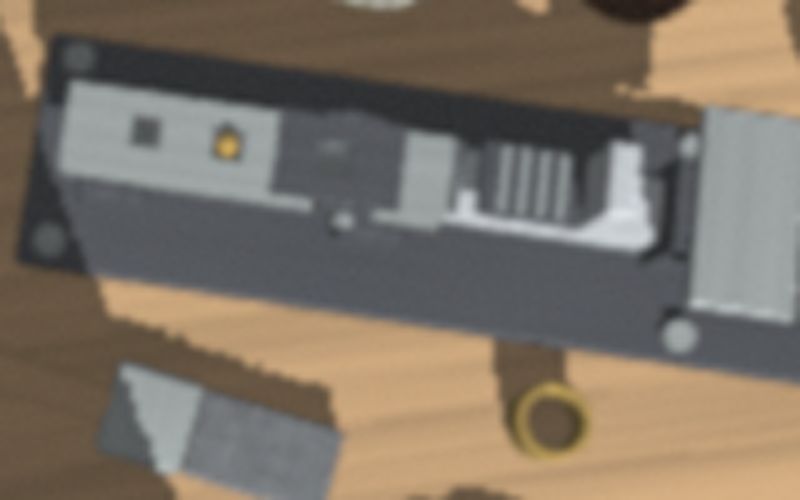

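View pics/scc.png

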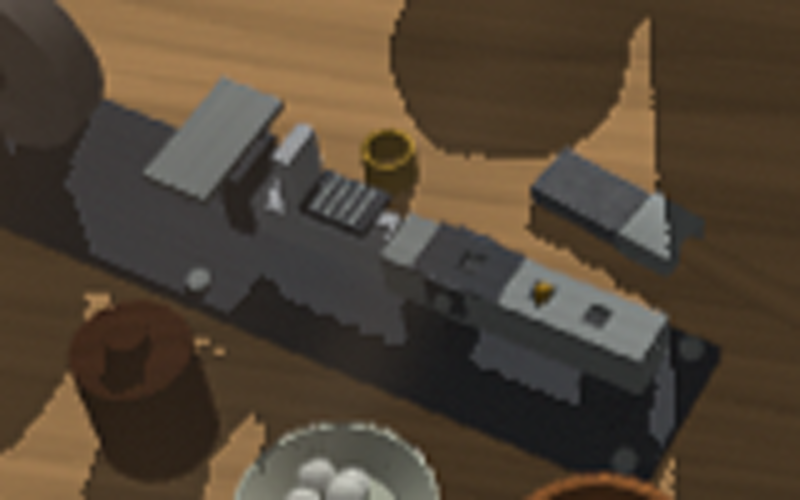

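The top crop (5x) shows the tube top at corners (70,82), (58,175), (457,135) and (448,228). The button is at (228,145), the ribbed pad at about (530,180) and the lug top at about (627,150-235). In the scene crop the button is at (542,292), the mouth corners at (383,257) and (410,212), the pad at (345,203) and the lug top at (295,145).

```bash
cat > h.py <<'E'
from station import ctrl
import numpy as np
off={"top":(295,180),"scene":(190,130)}
def ray(n,p):
    m=ctrl.camera_model(n);V=np.array(m["view"]);R=V[:3,:3]
    u=off[n][0]+(p[0]+.5)/5-.5;v=off[n][1]+(p[1]+.5)/5-.5
    return -R.T@V[:3,3],R.T@np.array([(u-m["cx"])/m["fx"],(v-m["cy"])/m["fy"],1])
def plane(n,p,z):
    c,d=ray(n,p);return (c+d*(z-c[2])/d[2]).round(1)
E
python3 - <<'E'
from h import *
T={"rl":((70,82),80),"rr":((58,175),80),"ml":((457,135),80),"mr":((448,228),80),"btn":((228,145),86),"pad":((530,181),93),"lug":((627,143),128),"ferr":((552,420),26)}
S={"rl":((640,365),80),"rr":((668,318),80),"ml":((383,257),80),"mr":((410,212),80),"btn":((542,290),86),"pad":((345,203),93),"lug":((295,145),128),"ferr":((389,145),26)}
for n,D in(("top",T),("scene",S)):
  for k,(p,z) in D.items(): print(n,k,plane(n,p,z))
E
```

```text
top rl [616.  144.4  80. ]
top rr [576.7 154.5  80. ]
top ml [571.7 -15.2  80. ]
top mr [533.   -4.6  80. ]
top btn [578.9  82.1  86. ]
top pad [546.2 -39.   93. ]
top lug [551.  -71.2 128. ]
top ferr [450.6 -45.8  26. ]
scene rl [619.5 145.8  80. ]
scene rr [585.9 155.3  80. ]
scene ml [572.2 -10.4  80. ]
scene mr [538.1  -3.3  80. ]
scene btn [583.5  84.   86. ]
scene pad [547.9 -37.3  93. ]
scene lug [539.1 -63.9 128. ]
scene ferr [448.3 -44.7  26. ]
```

Call:
apply_moves([
  {"dp":[-0.06,-0.048,0],"rot":[0,0,-0.024],"claw":0},
  {"dp":[-0.119,-0.096,0],"rot":[0,0,-0.024],"claw":0},
  {"dp":[-0.178,-0.144,0],"rot":[0,0,-0.024],"claw":0},
  {"dp":[-0.238,-0.192,0],"rot":[0,0,-0.024],"claw":0},
  {"dp":[-0.297,-0.24,0],"rot":[0,0,-0.024],"claw":0},
  {"dp":[-0.356,-0.288,0],"rot":[0,0,-0.024],"claw":0},
  {"dp":[-0.416,-0.336,0],"rot":[0,0,-0.024],"claw":0},
  {"dp":[-0.475,-0.384,0],"rot":[0,0,-0.024],"claw":0},
  {"dp":[-0.534,-0.432,0],"rot":[0,0,-0.024],"claw":0},
  {"dp":[-0.534,-0.432,0],"rot":[0,0,-0.024],"claw":0},
])

```text
clock: 1.35
ee_pos: [511.2, 6.1, 231.1]
orientation: [0.136, 0.991, 0.0, -0.0]
wrist_force: [0.5, 0.2, 0.3]
gripper_width: 0.3
gripper_force: 0.0
```

Call:
apply_moves([
  {"dp":[-0.046,-0.038,0],"rot":[0,0,0],"claw":0},
  {"dp":[-0.046,-0.038,0.05],"rot":[0,0,0],"claw":0},
  {"dp":[-0.046,-0.038,0.08],"rot":[0,0,0],"claw":0},
  {"dp":[-0.046,-0.038,0.08],"rot":[0,0,0],"claw":0},
])

```text
clock: 1.85
ee_pos: [542.5, -40.6, 148.5]
orientation: [0.136, 0.991, 0.0, -0.003]
wrist_force: [-0.6, -0.6, 1.3]
gripper_width: 0.2
gripper_force: 0.0
```

```bash
python3 - <<'E'
from station import ctrl
import cv2
im=[cv2.resize(ctrl.camera(n)[a:a+100,b:b+133,::-1],(800,600),interpolation=cv2.INTER_CUBIC)[::1] for n,a,b in(("top",170,340),("scene",110,200))]
im=[cv2.resize(i,(400,300)) for i in im]
import numpy as np
cv2.imwrite("pics/c1.png",np.hstack([im[0],im[1]]))
s=ctrl.read_state();print(s["ee_pos"],s["orientation"],s["clock"],s["wrist_force"])
E
```

```text
[544.97463517 -40.97458835 151.91826613] [ 1.35863037e-01  9.90727619e-01 -3.47382427e-05  1.35581798e-04] 1.95 [ 0.07299137 -1.30848885  0.72065522]
```

View pics/c1.png

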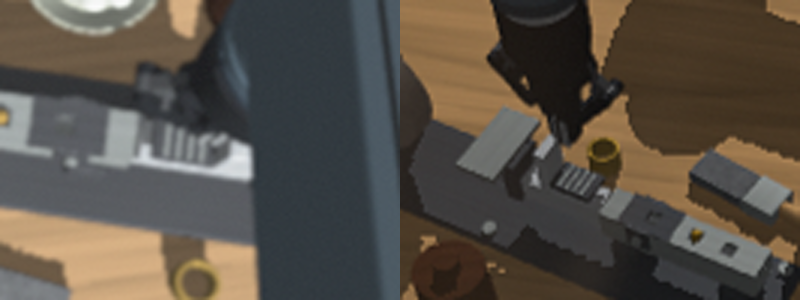

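The top crop shows the gripper over the pad. The scene crop shows the tip at (565,138) behind the lug, with its knuckles spread out along the tube. I'll turn 90° so that the flat 22 mm sides face the lug.

Call:
apply_moves([
  {"dp":[0,0,0],"rot":[0,0,0.18],"claw":0},
  {"dp":[0,0,0],"rot":[0,0,0.36],"claw":0},
  {"dp":[0,0,0],"rot":[0,0,0.54],"claw":0},
  {"dp":[0,0,0],"rot":[0,0,0.72],"claw":0},
  {"dp":[0,0,0],"rot":[0,0,0.9],"claw":0},
  {"dp":[0,0,0],"rot":[0,0,1.08],"claw":0},
  {"dp":[0,0,0.01],"rot":[0,0,1.26],"claw":0},
  {"dp":[0,0,0.02],"rot":[0,0,1.44],"claw":0},
  {"dp":[0,0,0.035],"rot":[0,0,1.571],"claw":0},
  {"dp":[0,0,0.045],"rot":[0,0,1.571],"claw":0},
])

```text
clock: 3.2
ee_pos: [545.7, -41.0, 107.7]
orientation: [0.796, 0.605, 0.001, 0.001]
wrist_force: [0.2, -0.1, 0.7]
gripper_width: -0.1
gripper_force: 0.0
```

Call:
apply_moves([
  {"dp":[0,0,0],"rot":[0,0,0],"claw":0},
  {"dp":[0,0,0],"rot":[0,0,0],"claw":0},
])

```text
clock: 3.45
ee_pos: [545.3, -41.1, 107.2]
orientation: [0.796, 0.605, 0.0, 0.001]
wrist_force: [0.5, 0.3, 0.4]
gripper_width: -0.4
gripper_force: 0.0
```

```bash
python3 - <<'E'
from station import ctrl
import cv2
im=ctrl.camera("scene")[110:200,200:320,::-1]
cv2.imwrite("pics/c2.png",cv2.resize(im,(800,600),interpolation=cv2.INTER_CUBIC))
s=ctrl.read_state();print(s["ee_pos"],s["orientation"],s["clock"],s["wrist_force"],s["joint_pos"])
E
```

```text
[545.28470705 -41.11453316 107.18398701] [7.96370586e-01 6.04808454e-01 4.56582032e-04 6.44841454e-04] 3.5 [-0.65841591 -0.47456123 -0.0556729 ] [-2.79264816e-01  3.66789104e-01  1.71026221e+00 -4.68260936e-05
  1.06296163e+00 -7.49686736e-03]
```

View pics/c2.png

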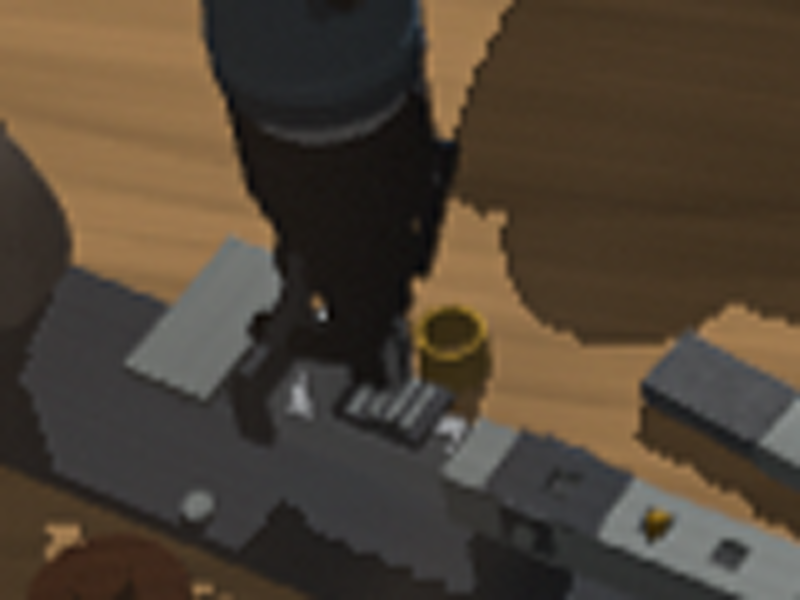

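The scene crop shows the fingertips at about (370,375), just over the ribbed pad and clear of the ferrule. Next I press down gently.

Call:
apply_moves([
  {"dp":[0,0,0.011],"rot":[0,0,0],"claw":0},
  {"dp":[0,0,0.014],"rot":[0,0,0],"claw":0},
  {"dp":[0,0,0.016],"rot":[0,0,0],"claw":0},
  {"dp":[0,0,0.018],"rot":[0,0,0],"claw":0},
  {"dp":[0,0,0.018],"rot":[0,0,0],"claw":0},
])

```text
clock: 4.12
ee_pos: [544.5, -41.0, 88.4]
orientation: [0.797, 0.604, -0.0, -0.0]
wrist_force: [-1.4, 0.9, 5.1]
gripper_width: 0.1
gripper_force: 2.6
```

Call:
apply_moves([
  {"dp":[0,0,0.0015],"rot":[0,0,0],"claw":0},
  {"dp":[0,0,0.003],"rot":[0,0,0],"claw":0},
  {"dp":[0,0,0.003],"rot":[0,0,0],"claw":0},
])

```text
clock: 4.5
ee_pos: [544.6, -41.0, 85.6]
orientation: [0.797, 0.604, -0.0, 0.0]
wrist_force: [-2.6, 0.7, 6.8]
gripper_width: -0.1
gripper_force: 3.2
```

Call:
apply_moves([
  {"dp":[-0.0015,0,0.0004],"rot":[0,0,0],"claw":0},
  {"dp":[-0.003,0,0.0004],"rot":[0,0,0],"claw":0},
  {"dp":[-0.0045,0,0.0004],"rot":[0,0,0],"claw":0},
  {"dp":[-0.006,0,0.0004],"rot":[0,0,0],"claw":0},
])

```text
clock: 5.0
ee_pos: [543.0, -46.1, 85.4]
orientation: [0.797, 0.604, 0.0, -0.0]
wrist_force: [-1.8, 3.9, 6.0]
gripper_width: -0.6
gripper_force: 3.2
```

Call:
apply_moves([
  {"dp":[-0.0015,0,0.0002],"rot":[0,0,0],"claw":0},
  {"dp":[-0.003,0,0.0002],"rot":[0,0,0],"claw":0},
  {"dp":[-0.0045,0,0.0002],"rot":[0,0,0],"claw":0},
  {"dp":[-0.006,0,0.0002],"rot":[0,0,0],"claw":0},
])

```text
clock: 5.5
ee_pos: [541.4, -51.9, 85.1]
orientation: [0.797, 0.604, 0.0, -0.0]
wrist_force: [-2.0, 3.1, 6.5]
gripper_width: 0.0
gripper_force: 3.3
```

```bash
python3 - <<'E'
from station import ctrl
import cv2
im=ctrl.camera("scene")[110:200,200:320,::-1]
cv2.imwrite("pics/c3.png",cv2.resize(im,(800,600),interpolation=cv2.INTER_CUBIC))
s=ctrl.read_state();print(s["ee_pos"],s["clock"],s["wrist_force"])
E
```

```text
[541.30293106 -52.08425117  85.1299638 ] 5.55 [-1.11732465  1.68073709  6.73287011]
```

View pics/c3.png

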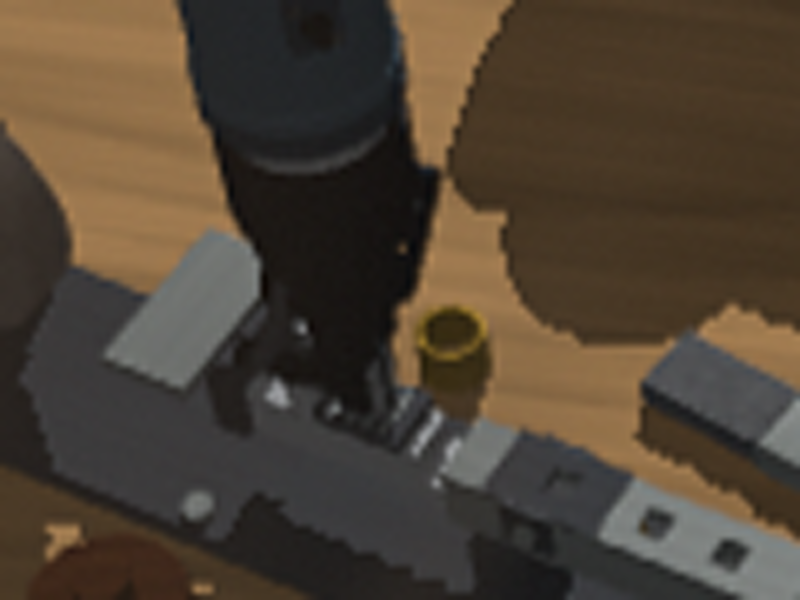

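The crop shows the button drawn in, leaving a dark hole at (655,522). The rest's corner has moved from (205,400) to (183,388), about 11 mm, so the tube is travelling with the finger. I'll go a little further, then lift off the pad and push on the lug only.

Call:
apply_moves([
  {"dp":[-0.0015,0,0],"rot":[0,0,0],"claw":0},
  {"dp":[-0.003,0,0],"rot":[0,0,0],"claw":0},
  {"dp":[-0.0045,0,0],"rot":[0,0,0],"claw":0},
  {"dp":[-0.0055,0,0],"rot":[0,0,0],"claw":0},
  {"dp":[-0.0055,0,0],"rot":[0,0,0],"claw":0},
  {"dp":[-0.0055,0,-0.006],"rot":[0,0,0],"claw":0},
  {"dp":[-0.0055,0,-0.013],"rot":[0,0,0],"claw":0},
  {"dp":[-0.0055,0,-0.013],"rot":[0,0,0],"claw":0},
])

```text
clock: 6.55
ee_pos: [540.4, -58.1, 98.2]
orientation: [0.797, 0.604, 0.0, 0.001]
wrist_force: [-0.2, -0.1, -0.2]
gripper_width: 0.1
gripper_force: 0.0
```

```bash
python3 - <<'E'
from station import ctrl
import cv2
im=ctrl.camera("scene")[110:200,200:320,::-1]
cv2.imwrite("pics/c4.png",cv2.resize(im,(800,600),interpolation=cv2.INTER_CUBIC))
s=ctrl.read_state();print(s["ee_pos"],s["clock"],s["wrist_force"])
E
```

```text
[540.1082775  -57.96481606  97.88044074] 6.6 [ 0.34647579 -0.19891046 -0.13052999]
```

View pics/c4.png

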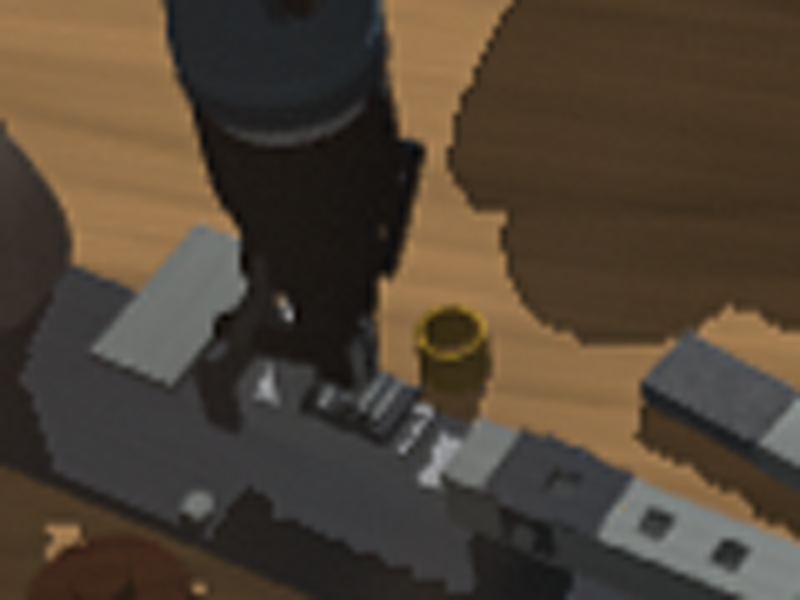

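The crop shows the rest's corner at (170,383), so the tube has slid about 16-17 mm. The pad is still held in by the wall and the fingers are off it. Now I creep up to the lug.

Call:
apply_moves([
  {"dp":[-0.002,0,-0.003],"rot":[0,0,0],"claw":0},
  {"dp":[-0.004,0,-0.003],"rot":[0,0,0],"claw":0},
  {"dp":[-0.005,0,-0.003],"rot":[0,0,0],"claw":0},
  {"dp":[-0.006,0,-0.003],"rot":[0,0,0],"claw":0},
  {"dp":[-0.007,0,-0.003],"rot":[0,0,0],"claw":0},
])

```text
clock: 7.22
ee_pos: [538.0, -64.7, 100.6]
orientation: [0.797, 0.604, -0.0, -0.0]
wrist_force: [0.0, -0.5, -0.7]
gripper_width: -0.1
gripper_force: 0.0
```

Call:
apply_moves([
  {"dp":[-0.001,0,0],"rot":[0,0,0],"claw":0},
  {"dp":[-0.002,0,0],"rot":[0,0,0],"claw":0},
  {"dp":[-0.003,0,0],"rot":[0,0,0],"claw":0},
])

```text
clock: 7.6
ee_pos: [537.3, -67.4, 100.7]
orientation: [0.797, 0.604, 0.0, -0.0]
wrist_force: [1.1, 3.3, 0.1]
gripper_width: -0.1
gripper_force: 1.6
```

Call:
apply_moves([
  {"dp":[-0.001,0,0],"rot":[0,0,0],"claw":0},
  {"dp":[-0.002,0,0],"rot":[0,0,0],"claw":0},
  {"dp":[-0.003,0,0],"rot":[0,0,0],"claw":0},
])

```text
clock: 7.98
ee_pos: [536.8, -69.1, 100.8]
orientation: [0.797, 0.604, 0.001, -0.001]
wrist_force: [2.2, 5.0, -0.4]
gripper_width: 0.1
gripper_force: 3.1
```

Call:
apply_moves([
  {"dp":[-0.001,0,0],"rot":[0,0,0],"claw":0},
  {"dp":[-0.002,0,0],"rot":[0,0,0],"claw":0},
  {"dp":[-0.003,0,0],"rot":[0,0,0],"claw":0},
])

```text
clock: 8.35
ee_pos: [535.9, -72.0, 100.7]
orientation: [0.797, 0.604, 0.001, -0.001]
wrist_force: [2.3, 6.3, 0.1]
gripper_width: 0.1
gripper_force: 3.1
```

Call:
apply_moves([
  {"dp":[-0.001,0,0],"rot":[0,0,0],"claw":0},
  {"dp":[-0.002,0,0],"rot":[0,0,0],"claw":0},
  {"dp":[-0.003,0,0],"rot":[0,0,0],"claw":0},
])

```text
clock: 8.72
ee_pos: [535.1, -74.8, 100.7]
orientation: [0.797, 0.604, 0.001, -0.001]
wrist_force: [2.0, 5.9, -0.1]
gripper_width: 0.0
gripper_force: 3.1
```

Call:
apply_moves([
  {"dp":[-0.001,0,0],"rot":[0,0,0],"claw":0},
  {"dp":[-0.002,0,0],"rot":[0,0,0],"claw":0},
  {"dp":[-0.003,0,0],"rot":[0,0,0],"claw":0},
])

```text
clock: 9.1
ee_pos: [534.2, -77.7, 100.7]
orientation: [0.797, 0.604, 0.001, -0.001]
wrist_force: [1.8, 5.9, 0.3]
gripper_width: 0.3
gripper_force: 3.1
```

Call:
apply_moves([
  {"dp":[-0.0008,0,0],"rot":[0,0,0],"claw":0},
  {"dp":[-0.0016,0,0],"rot":[0,0,0],"claw":0},
])

```text
clock: 9.35
ee_pos: [533.8, -79.2, 100.7]
orientation: [0.797, 0.604, 0.001, -0.001]
wrist_force: [2.0, 7.0, 1.1]
gripper_width: 0.1
gripper_force: 3.1
```

Call:
apply_moves([
  {"dp":[-0.0008,0,0],"rot":[0,0,0],"claw":0},
  {"dp":[-0.0016,0,0],"rot":[0,0,0],"claw":0},
])

```text
clock: 9.6
ee_pos: [533.3, -80.8, 100.7]
orientation: [0.797, 0.604, 0.001, -0.001]
wrist_force: [2.5, 6.6, -0.1]
gripper_width: 0.2
gripper_force: 3.1
```

Call:
apply_moves([
  {"dp":[-0.0008,0,0],"rot":[0,0,0],"claw":0},
  {"dp":[-0.0016,0,0],"rot":[0,0,0],"claw":0},
])

```text
clock: 9.85
ee_pos: [532.9, -82.3, 100.7]
orientation: [0.797, 0.604, 0.001, -0.001]
wrist_force: [1.6, 5.7, 1.2]
gripper_width: 0.2
gripper_force: 3.1
```

Call:
apply_moves([
  {"dp":[-0.0008,0,0],"rot":[0,0,0],"claw":0},
  {"dp":[-0.0016,0,0],"rot":[0,0,0],"claw":0},
])

```text
clock: 10.1
ee_pos: [532.4, -83.8, 100.7]
orientation: [0.797, 0.604, 0.001, -0.001]
wrist_force: [2.0, 5.7, 1.4]
gripper_width: 0.2
gripper_force: 3.1
```

Call:
apply_moves([
  {"dp":[-0.0008,0,0],"rot":[0,0,0],"claw":0},
  {"dp":[-0.0016,0,0],"rot":[0,0,0],"claw":0},
])

```text
clock: 10.35
ee_pos: [532.0, -85.4, 100.7]
orientation: [0.797, 0.604, 0.001, -0.001]
wrist_force: [0.8, 5.8, -0.2]
gripper_width: 0.0
gripper_force: 3.1
```

Call:
apply_moves([
  {"dp":[-0.0008,0,0],"rot":[0,0,0],"claw":0},
  {"dp":[-0.0016,0,0],"rot":[0,0,0],"claw":0},
])

```text
clock: 10.6
ee_pos: [531.6, -86.9, 100.7]
orientation: [0.797, 0.604, 0.001, -0.001]
wrist_force: [1.5, 6.1, 1.0]
gripper_width: -0.1
gripper_force: 3.1
```

Call:
apply_moves([
  {"dp":[-0.0008,0,0],"rot":[0,0,0],"claw":0},
  {"dp":[-0.0016,0,0],"rot":[0,0,0],"claw":0},
])

```text
clock: 10.85
ee_pos: [531.1, -88.4, 100.7]
orientation: [0.797, 0.604, 0.001, -0.001]
wrist_force: [1.3, 5.5, 0.8]
gripper_width: -0.3
gripper_force: 3.1
```

Call:
apply_moves([
  {"dp":[-0.0008,0,0],"rot":[0,0,0],"claw":0},
  {"dp":[-0.0016,0,0],"rot":[0,0,0],"claw":0},
])

```text
clock: 11.1
ee_pos: [530.7, -90.0, 100.7]
orientation: [0.797, 0.604, 0.001, -0.001]
wrist_force: [2.1, 5.3, 0.0]
gripper_width: 0.0
gripper_force: 3.1
```

Call:
apply_moves([
  {"dp":[-0.0008,0,0],"rot":[0,0,0],"claw":0},
  {"dp":[-0.0016,0,0],"rot":[0,0,0],"claw":0},
])

```text
clock: 11.35
ee_pos: [530.2, -91.5, 100.7]
orientation: [0.797, 0.604, 0.001, -0.001]
wrist_force: [1.6, 5.9, 2.0]
gripper_width: -0.2
gripper_force: 3.2
```

Call:
apply_moves([
  {"dp":[-0.0008,0,0],"rot":[0,0,0],"claw":0},
  {"dp":[-0.0016,0,0],"rot":[0,0,0],"claw":0},
])

```text
clock: 11.6
ee_pos: [529.6, -93.7, 100.7]
orientation: [0.797, 0.604, 0.0, -0.0]
wrist_force: [0.5, 2.3, 0.8]
gripper_width: 0.2
gripper_force: 1.2
```

The force dropped, so the button has probably popped up. I'll look.

```bash
python3 - <<'E'
from station import ctrl
import cv2
im=ctrl.camera("scene")[110:200,200:320,::-1]
cv2.imwrite("pics/c5.png",cv2.resize(im,(800,600),interpolation=cv2.INTER_CUBIC))
s=ctrl.read_state();print(s["ee_pos"],s["clock"],s["wrist_force"])
E
```

```text
[529.46507731 -94.107283   100.69707774] 11.65 [-0.44698356  1.98823472  1.01263363]
```

View pics/c5.png

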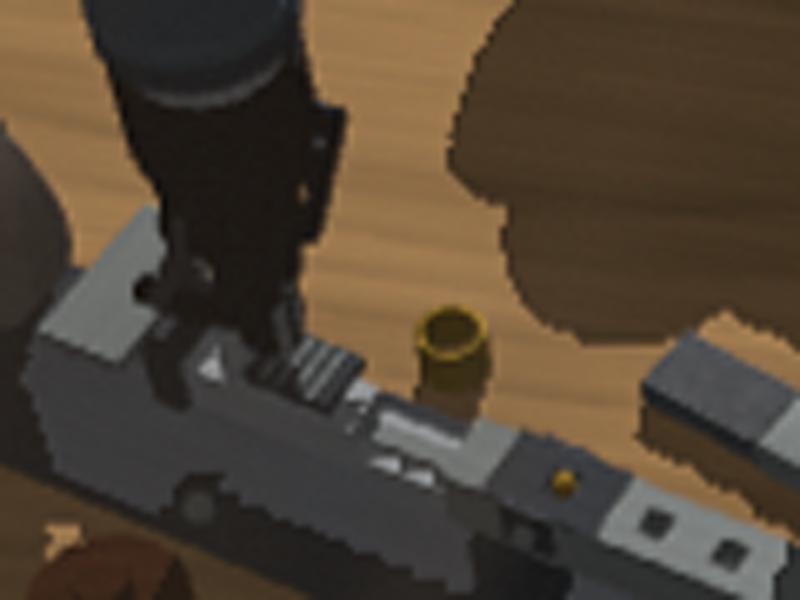

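The brass button is visible, proud of the index plate's hole at (563,482), and the pad is up. Now I back off and lift clear.

Call:
apply_moves([
  {"dp":[0.003,0,0],"rot":[0,0,0],"claw":0},
  {"dp":[0.006,0,0],"rot":[0,0,0],"claw":0},
  {"dp":[0.008,0,-0.01],"rot":[0,0,0],"claw":0},
  {"dp":[0.008,0,-0.05],"rot":[0,0,0],"claw":0},
  {"dp":[0.008,0,-0.1],"rot":[0,0,0],"claw":0},
  {"dp":[0.008,0,-0.12],"rot":[0,0,0],"claw":0},
  {"dp":[0.008,0,-0.12],"rot":[0,0,0],"claw":0},
  {"dp":[0.008,0,-0.12],"rot":[0,0,0],"claw":0},
])

```text
clock: 12.65
ee_pos: [531.2, -86.5, 219.8]
orientation: [0.797, 0.604, -0.0, -0.001]
wrist_force: [-0.2, -0.3, -0.4]
gripper_width: 0.2
gripper_force: 0.0
```

```bash
python3 - <<'E'
from station import ctrl
import cv2
im=ctrl.camera("scene")[110:200,200:320,::-1]
cv2.imwrite("pics/c6.png",cv2.resize(im,(800,600),interpolation=cv2.INTER_CUBIC))
s=ctrl.read_state();print(s["ee_pos"],s["clock"],s["wrist_force"])
E
```

```text
[531.01947674 -86.42287275 219.38273099] 12.7 [-0.17256332 -0.87746299  0.41943155]
```

View pics/c6.png

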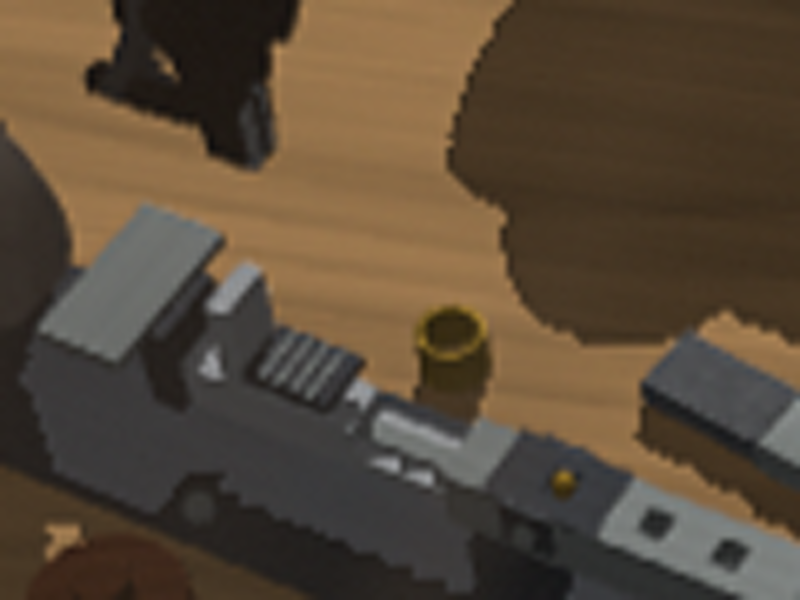

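The button is up at (563,482), the pad is free, the gripper is well clear and the ferrule hasn't moved.

```bash
python3 -c "
from station import ctrl
print(ctrl.job_done())"
```

```text
the job is handed in; nothing more can be done
None
```

The job is handed in at about 12.7 s: the camera shows the button up in the next hole, with the tube slid about 43 mm and the gripper clear of everything; no verdict came back.

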